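# Unlatch the sample carousel and index it to the green station

### The job

The sampler's carousel is locked. Swing its yellow latch lever outward all the way to its stop, then turn the carousel by its black centre handle until the red pointer on its rim stands over the green station (not the blue one), and let go of it. Leave the bottle, the mouse and the phone where they are.

Things in the scene. Friction and masses are not known exactly. Their poses are not given: they have to be found in the camera images.
- latch (a joint): angle of the yellow latch lever about its vertical axis: 0 locked (starts at 0 to 0.05), grows clockwise seen from above (arm swinging away from the carousel), stop at 1.2. Below about 0.25 a pin under the end of its 80 mm arm sits in a slot of the carousel's rim and the carousel cannot turn; above, it can. Takes about 0.1 N m; stays where left.
- latch_grip (a point): on the turning axis of the yellow latch lever, 88 mm above the table: grip point of its upright bar, 50 mm long, 14 mm thick, top 17 mm above this point, the flat arm 25 mm below it. x axis: along the bar and the arm, towards the arm's pin end; z up. 126 mm from the carousel's axis.
- carousel_grip (a point): on the carousel's vertical axis, 100 mm above the table: grip point of its black upright bar, 52 mm long, 14 mm thick, 18 mm up and 25 mm down from here. Vial caps, 66 mm out, top 34 mm lower. x axis: along the bar, towards the red pointer (tab on the rim of the dark 170 mm disc, ends 118 mm out, by the one red cap). Turns 1.25 rad either way from locked; about 0.1 N m; stays where left.
- green_station: green round pad 32 mm across, 5 mm high, fixed on the white base (330 x 270 x 30 mm), 116 mm from the carousel's axis, about 0.8 rad to the left or right of where the pointer starts; a like blue pad is on the other side. Origin: centre of its underside, 30 mm above the table. The pointer passes 11 mm above it.
- bottle: white closed plastic bottle, 62 mm across, 130 mm high, standing on the bench; origin centre of its underside. Not to be disturbed.
- mouse: grey computer mouse, 105 x 60 x 32 mm; origin centre of its underside. Not to be disturbed.
- phone: phone lying flat, 150 x 72 x 10 mm, dark screen up; origin centre of its underside. Not to be disturbed.

How it is judged:
On the way, in this order (a step that is already met when the one before it is completed fails the run):
1. the latch lever is turned out to its stop (above 1.0 rad) (value of joint latch above 1 rad), for 0.2 s.
2. the carousel's red pointer stands over the green station (x of green_station in the frame of carousel_grip above 0.08 m and y of green_station in the frame of carousel_grip between -0.022 and 0.022 m), for 0.2 s.
At the end, for the whole second after the job is handed in: The latch lever is still turned out (above 1.0 rad of its 1.2), and the carousel's pointer line passes within 22 mm (about 11 degrees) of the centre of the green pad, on the pointer's side (all of step 2 and value of joint latch above 1 rad); the robot touches nothing.
It fails at once if the bottle is moved more than 30 mm or tipped (distance of bottle from where it was at the start of the episode above 0.03 m or angle between bottle's own z axis and vertical above 0.4 rad).
It fails at once if the mouse is moved more than 30 mm (distance of mouse from where it was at the start of the episode above 0.03 m).
It fails at once if the phone is moved more than 30 mm (distance of phone from where it was at the start of the episode above 0.03 m).
It also fails if it takes over 48 s, if anything falls off the work surface, if the arm or the gripper's body presses on something with over 40 N, if the wrist force passes 120 N, or if a joint passes its speed limit or range.

### The arm

A 6-joint arm with a two-finger parallel gripper is mounted at the origin on the work surface. World frame = base frame: x ahead of the robot, y to its left, z up, the work surface at z = 0. Lengths are in m, angles in rad, forces in N, time in s.
With the tool pointing down it reaches from about 0.375 to 0.975 m from the base axis. Payload 3.8 kg.
Tool frame: the origin (TCP) lies midway between the tips of the shut fingers; the grasp point (between the pads) lies 19 mm behind it; z points along the fingers, y is the line along which they close (so a half turn about z gives the same grasp; the last joint's range is limited). The gripper opens to 85 mm and grips with 20 to 120 N. Pads are 22 mm wide; open, the fingers measure 114 mm over their backs; the gripper's body (76 mm by 85 mm) begins 54 mm behind the grasp point. The pads swing forward as they close: fully open they stand 13 mm farther back than shut.
Start: joints at [-1.328, 0.264, 1.604, -0, 1.274, -0.037], TCP at [0.186, -0.649, 0.231] pointing down, gripper open.
Joint ranges: [-2.63, 2.63], [-0.94, 2.18], [0.31, 2.57], [-1.31, 4.45], [0, 2.66], [-2.55, 2.55]. Speed limits (rad/s): [2.57, 2.57, 3.14, 3.14, 3.14, 3.14].

### API

Orientations are given as a rotation vector (axis times angle).
In Python, from workcell import read_state, vision, ticket gives the robot as it stands. The module is installed in compiled form; this text tells all that it offers.
- The arm moves only by the tool jog_arm, never from a script. Its arguments are lists of equal length, an entry for each row: "turn": the turn, a rotation vector about the tool's x, y, z in rad, a list of three; "delta_pos": the shift along the tool's x, y, z in m, a list of three; "gripper": the finger opening in m, from 0 to 0.0854. In form: {"turn": [[rx, ry, rz], ...], "delta_pos": [[dx, dy, dz], ...], "gripper": [gripper, ...]}. A call has 1 to 20 rows; each row shifts and turns the commanded pose from where the row before left it, along the tool's axes as they then stand; what a row does not reach is not made up. A row lasts 1/12 s, in which the tool goes at most 41.7 mm and 7.16 degrees, less where a joint would pass 70% of its speed; a pose out of reach is approached as far as the arm can. A call with a gripper value outside its range is refused whole. The fingers move at their own pace and stop on an object; "grip_force" is the grip in N (left out, the last holds). Time passes only in rows, so rows that do not move let the fingers close. It gives the time, the measured TCP pose, the force, the opening and the grip force at its end, in the units of the state.
- read_state(): the state, without advancing time (a new reading comes with each control period).
- vision.read_camera(name): name is "scene" or "top" or "wrist"; returns the picture (480x640x3 uint8, red, green, blue); there is no depth.
- vision.calibration(name): a dict with "vfov" (degrees; the focal length in pixels is half the picture's height over the tangent of half this angle, whatever the lens; pixels are square), "cx", "cy" (the principal point, pixels), "R" (3x3) and "t" (3): a world point X has camera coordinates R X + t; the wrist camera has in their place "mount" (4x4, takes a point from camera to tool coordinates, whose origin is the TCP and whose axes are the flange's). Camera axes: x right, y down, z forward; pixel columns grow to the right and rows downward; lengths in m; the calibration is good to about 2 mm. A picture is of the moment at which its call begins: read the wrist's pose just before it. calibration takes no time and is no camera call.
- ticket.finish_job(): hands the job in; it is judged then, once.
The state is a dict: "time": time; "q": joint angles; "joint_vel": joint speeds; "joint_torque": joint torques, N m; "tool_pos": TCP position; "tcp_rot": TCP orientation; "wrist_force": force on the tool from outside, world axes, zero at the start; "torque": the same for the moment, N m; "width": opening from 0.0 (shut) to 1.0 (fully open); "grip_force": force on a finger pad.
Only numpy, scipy, OpenCV 4.12 (cv2) and the standard library are available. Lean on these libraries where they do the work, as an engineer would, in place of code of your own. Each camera call takes 0.05 s, during which the arm holds its last target. There are 200 camera calls.

## Working session

There is one attempt and no reset: what is moved stays moved. The work goes in short steps, Python scripts to look and compute and a tool call to move; the robot and the scene stay as the last step left them, time stands still between calls to the robot, and variables do not carry over. Pictures are saved under pics/ and viewed, at most 10 in all, crops included, and the job is handed in when it is done.

Besides the shell and the picture viewer there is one more tool, called after ">>>" as name(argument=value, ...) on one line, values as JSON. jog_arm: Moves the arm, as the interface text tells. Its arguments: {"type":"object","properties":{"turn":{"type":"array","items":{"type":"array","items":{"type":"number"}}},"delta_pos":{"type":"array","items":{"type":"array","items":{"type":"number"}}},"gripper":{"type":"array","items":{"type":"number"}},"grip_force":{"type":"number"}},"required":["turn","delta_pos","gripper"]}

```bash
mkdir -p pics; python3 - <<'E'
from workcell import read_state, vision
import cv2,numpy as np
for n in("top","scene"):
    im=vision.read_camera(n); cv2.imwrite(f"pics/{n}0.png",im[:,:,::-1]); 
    c=vision.calibration(n); print(n,c)
print(vision.calibration("wrist"))
s=read_state();print(s)
E
```

```text
top {'vfov': 56.975812897145246, 'cx': 326.9222573216038, 'cy': 238.8367673054806, 'R': array([[-0.02088339, -0.99965198,  0.01611824],
       [-0.99004953,  0.0184334 , -0.13950679],
       [ 0.13916113, -0.01887123, -0.99008992]]), 't': array([-0.00297632,  0.57799406,  0.97128096])}
scene {'vfov': 45.23098657557854, 'cx': 315.95363411534214, 'cy': 229.17760540003005, 'R': array([[ 0.877909  ,  0.47873119,  0.00960376],
       [ 0.32675354, -0.58430655, -0.74284452],
       [-0.3500113 ,  0.65528795, -0.66939509]]), 't': array([-0.47333142, -0.12739179,  1.84111613])}
{'vfov': 69.6112350912309, 'cx': 322.97222694414387, 'cy': 236.26666232914, 'mount': array([[ 6.17283149e-04, -9.54469296e-01, -2.98308534e-01,
         7.61940256e-02],
       [ 9.99998114e-01,  3.99144791e-05,  1.94156309e-03,
         9.64304220e-04],
       [-1.84125553e-03, -2.98309170e-01,  9.54467521e-01,
        -1.42607999e-01],
       [ 0.00000000e+00,  0.00000000e+00,  0.00000000e+00,
         1.00000000e+00]])}
{'time': 0.1, 'q': array([-1.32794523e+00,  2.64689774e-01,  1.60526052e+00,  1.59924466e-06,
        1.27372257e+00, -3.69010748e-02]), 'joint_vel': array([-4.87705360e-04, -4.06722643e-05, -3.69292274e-03, -7.18538870e-04,
       -1.23096628e-03, -6.99823487e-04]), 'joint_torque': array([-1.35860239e-03, -5.16708505e+01, -3.68590987e+01, -5.05713547e-05,
        6.25696281e-03, -2.14540556e-06]), 'tool_pos': array([ 0.18621397, -0.64809982,  0.23006601]), 'tcp_rot': array([-3.10886055e+00, -4.37712894e-01,  3.33277260e-04]), 'wrist_force': array([ 0.56560651,  0.20449058, -0.21654776]), 'torque': array([ 0.00144357,  0.02664469, -0.02803819]), 'grip_force': 0.0, 'width': 1.0033483972613653}
```

View pics/top0.png

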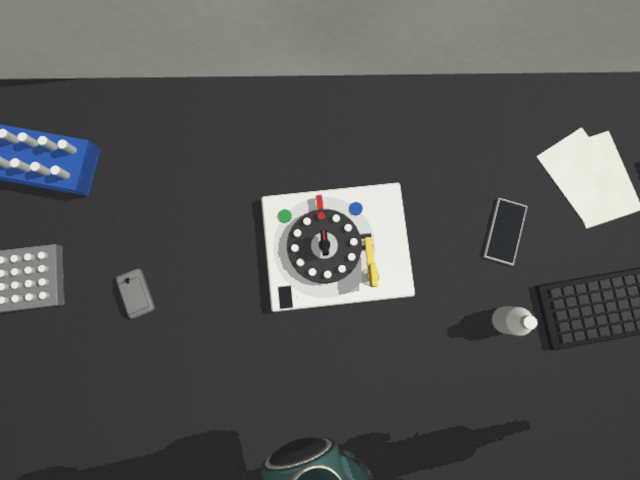

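View pics/scene0.png

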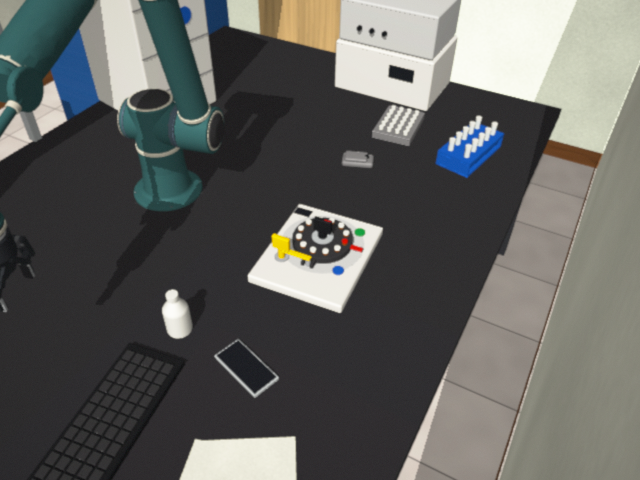

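The top view shows the lever's bar at about (374,273) with its arm up to (369,240). The carousel centre is near (324,246), the red pointer at (320,202), green at (285,216) and blue at (356,209). Next I'll work out metric positions.

```bash
cat >h.py <<'E'
import numpy as np,cv2
from workcell import vision,read_state
from scipy.spatial.transform import Rotation as Ro
def pose():
    s=read_state(); return np.array(s["tool_pos"]),Ro.from_rotvec(s["tcp_rot"])
def cast(n,uv,z,ps=None):
    c=vision.calibration(n); f=240/np.tan(np.radians(c["vfov"]/2))
    d=np.array([(uv[0]-c["cx"])/f,(uv[1]-c["cy"])/f,1])
    if n=="wrist":
        p,R=ps; M=c["mount"]; o=p+R.apply(M[:3,3]); d=R.apply(M[:3,:3]@d)
    else: o=-c["R"].T@c["t"]; d=c["R"].T@d
    return o+d*(z-o[2])/d[2]
H={"yellow":[(20,120,100),(35,255,255)],"green":[(45,100,50),(85,255,255)],"blue":[(105,120,60),(130,255,255)],"red":[(172,120,80),(180,255,255)],"red2":[(0,150,80),(6,255,255)]}
def mask(im,k):
    h=cv2.cvtColor(im,cv2.COLOR_RGB2HSV); m=cv2.inRange(h,*map(np.array,H[k]))
    if k=="red": m|=cv2.inRange(h,*map(np.array,H["red2"]))
    return m
def blobs(m,mn=15):
    n,l,st,ce=cv2.connectedComponentsWithStats(m)
    return [(ce[i].round(1),st[i]) for i in range(1,n) if st[i][4]>=mn]
E
python3 - <<'E'
from h import *
im=cv2.imread("pics/top0.png")[:,:,::-1].copy()
for k,z in(("green",.035),("blue",.035),("red",.05),("yellow",.063),("yellow",.105)):
    for c,s in blobs(mask(im,k)): print(k,c,s,cast("top",c,z).round(4))
m=mask(im,"yellow"); ys,xs=np.nonzero(m)
for y in range(ys.min(),ys.max()+1,3): print(y,xs[ys==y].min(),xs[ys==y].max())
g=cast("top",blobs(mask(im,"green"))[0][0],.035)
E
python3 - <<'E'
import cv2
im=cv2.imread("pics/top0.png")[170:320,250:425]
cv2.imwrite("pics/crop0.png",cv2.resize(im,None,fx=4,fy=4,interpolation=2))
E
```

```text
green [284.5 215.5] [279 210  12  12 121] [0.635  0.0825 0.035 ]
blue [ 50.9 162. ] [   0  124  101   72 3919] [0.7717 0.6259 0.035 ]
blue [355.5 208.3] [350 203  12  12 121] [ 0.6491 -0.0825  0.035 ]
red [319.3 202. ] [317 196   6  13  62] [0.6621 0.0015 0.05  ]
red [320.7 215.5] [317 212   8   8  48] [ 0.6305 -0.0011  0.05  ]
red [323.5 234.3] [322 230   4  10  24] [ 0.587  -0.0067  0.05  ]
yellow [370.4 262.9] [365 237  13  50 348] [ 0.5189 -0.1095  0.063 ]
yellow [370.4 262.9] [365 237  13  50 348] [ 0.5153 -0.1046  0.105 ]
237 365 370
240 365 370
243 365 370
246 365 371
249 366 371
252 367 371
255 367 372
258 367 372
261 367 372
264 368 375
267 368 375
270 369 375
273 368 376
276 367 376
279 368 376
282 370 376
285 371 376
```

View pics/crop0.png

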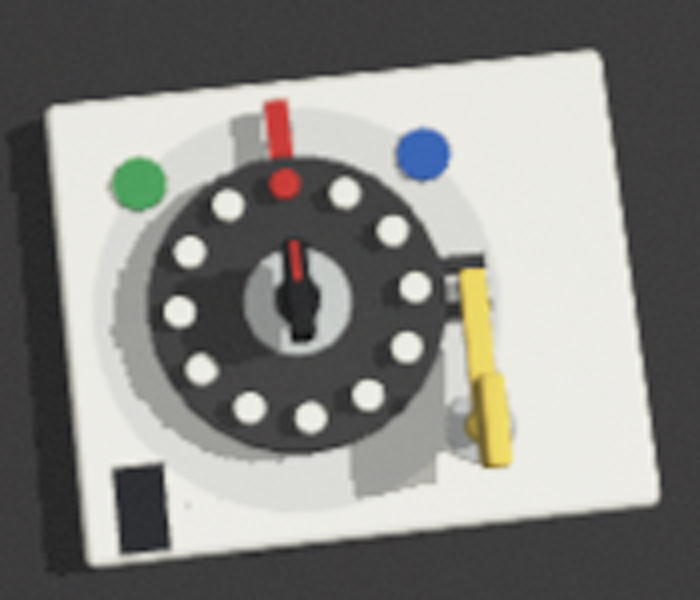

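```bash
cat >>h.py <<'E'
def fitc(P):
    A=np.c_[2*P[:,:2],np.ones(len(P))]; s=np.linalg.lstsq(A,(P[:,:2]**2).sum(1),rcond=None)[0]
    return s[:2],np.sqrt(s[2]+s[:2]@s[:2])
E
python3 - <<'E'
from h import *
u=lambda a,b:(250+a/4-.4,170+b/4-.4)
caps=[(285,184),(345,193),(392,230),(416,287),(406,347),(368,395),(310,417),(249,408),(201,369),(179,312),(190,251),(228,205)]
P=np.array([cast("top",u(*c),.066) for c in caps]); c,r=fitc(P); print("axis",c,r)
h=[cast("top",u(*p),.118) for p in((294,240),(303,340))]; print("handle",h,(h[0]+h[1])/2)
l=[cast("top",u(*p),.105) for p in((487,375),(497,467))]; L=(l[0]+l[1])/2; print("latch",l,L)
a=cast("top",u(474,269),.063); print("arm end",a, "arm yaw",np.arctan2(*(a-L)[1::-1]), "dist",np.hypot(*(L[:2]-c)))
tip=cast("top",u(276,101),.05); print("tip",tip,"ptr yaw",np.arctan2(*(tip[:2]-c)[::-1]))
for k,g in(("g",[.635,.0825]),("b",[.6491,-.0825])): d=g-c; print(k,np.hypot(*d),np.arctan2(d[1],d[0]))
for px in((515,322),(506,232),(135,294)): print(cast("top",px,.03))
p,R=pose(); print(R.as_matrix().round(3))
E
```

```text
axis [ 0.56172452 -0.00709292] 0.0659497139367793
handle [array([ 0.58682861, -0.00523966,  0.118     ]), array([ 0.53356897, -0.00891792,  0.118     ])] [ 0.56019879 -0.00707879  0.118     ]
latch [array([ 0.51434564, -0.10658512,  0.105     ]), array([ 0.46558209, -0.11017404,  0.105     ])] [ 0.48996387 -0.10837958  0.105     ]
arm end [ 0.57744371 -0.10635417  0.063     ] arm yaw 0.02314871010047918 dist 0.12413129948314558
tip [0.67889842 0.00277581 0.05      ] ptr yaw 0.08402463162446314
g 0.11574189799152686 0.8852527985276009
b 0.11541535068812013 -0.7120063840638282
[ 0.38096148 -0.43708617  0.03      ]
[ 0.58762805 -0.4326035   0.03      ]
[0.46169489 0.42106313 0.03      ]
[[ 0.961  0.276 -0.   ]
 [ 0.276 -0.961  0.002]
 [ 0.    -0.002 -1.   ]]
```

The axis is at (0.562,-0.007) and the latch at (0.490,-0.1085) with yaw about 0.07. The carousel has to turn about +0.80 rad. I'll grip the latch with a half-turned wrist so that joint 6 has range to spare.

>>> jog_arm(turn=[[0, 0, 0], [0, 0, 0], [0, 0, 0], [0, 0, 0], [0, 0, 0], [0, 0, 0], [0, 0, 0], [0, 0, 0], [0, 0, 0], [0, 0, 0], [0, 0, 0], [0, 0, 0], [0, 0, 0], [0, 0, 0], [0, 0, 0], [0, 0, 0], [0, 0, -0.12], [0, 0, -0.12], [0, 0, -0.12], [0, 0, -0.12]], delta_pos=[[0.0276, -0.0272, 0], [0.0276, -0.0272, 0], [0.0276, -0.0272, 0], [0.0276, -0.0272, 0], [0.0276, -0.0272, 0], [0.0276, -0.0272, 0], [0.0276, -0.0272, 0], [0.0276, -0.0272, 0], [0.0276, -0.0272, 0], [0.0276, -0.0272, 0], [0.0276, -0.0272, 0], [0.0276, -0.0272, 0], [0.0276, -0.0272, 0], [0.0276, -0.0272, 0], [0.0276, -0.0272, 0], [0.0276, -0.0272, 0], [0, 0, 0], [0, 0, 0], [0, 0, 0], [0, 0, 0]], gripper=[0.05, 0.05, 0.05, 0.05, 0.05, 0.05, 0.05, 0.05, 0.05, 0.05, 0.05, 0.05, 0.05, 0.05, 0.05, 0.05, 0.05, 0.05, 0.05, 0.05])

```text
time: 1.77
tool_pos: [0.4904, -0.1078, 0.2307]
tcp_rot: [-2.913, -1.175, 0.002]
wrist_force: [-0.1, -0.0, -0.3]
width: 0.588
grip_force: 0.0
```

>>> jog_arm(turn=[[0, 0, -0.12], [0, 0, -0.12], [0, 0, -0.12], [0, 0, -0.12], [0, 0, -0.12], [0, 0, -0.12], [0, 0, -0.12], [0, 0, -0.12], [0, 0, -0.12], [0, 0, -0.12], [0, 0, -0.12], [0, 0, -0.12], [0, 0, -0.12], [0, 0, -0.12], [0, 0, -0.12], [0, 0, -0.12], [0, 0, -0.12], [0, 0, -0.12], [0, 0, -0.12], [0, 0, -0.12]], delta_pos=[[0, 0, 0], [0, 0, 0], [0, 0, 0], [0, 0, 0], [0, 0, 0], [0, 0, 0], [0, 0, 0], [0, 0, 0], [0, 0, 0], [0, 0, 0], [0, 0, 0], [0, 0, 0], [0, 0, 0], [0, 0, 0], [0, 0, 0], [0, 0, 0], [0, 0, 0], [0, 0, 0], [0, 0, 0], [0, 0, 0]], gripper=[0.05, 0.05, 0.05, 0.05, 0.05, 0.05, 0.05, 0.05, 0.05, 0.05, 0.05, 0.05, 0.05, 0.05, 0.05, 0.05, 0.05, 0.05, 0.05, 0.05])

```text
time: 3.43
tool_pos: [0.4902, -0.1084, 0.2307]
tcp_rot: [0.038, -3.14, -0.0]
wrist_force: [-1.0, 0.5, -0.1]
width: 0.581
grip_force: 0.0
```

```bash
python3 - <<'E'
from h import *
p,R=pose(); im=vision.read_camera("wrist"); cv2.imwrite("pics/w1.png",im[:,:,::-1])
print(p,R.as_matrix().round(3),read_state()["q"],read_state()["width"])
np.savez("w1",p=p,R=R.as_rotvec())
x=R.as_matrix()[:,0]; print("yaw",np.arctan2(x[1],x[0]))
for c,s in blobs(mask(im,"yellow"),100): print(c,s)
E
```

```text
[ 0.4902028  -0.1084244   0.23071226] [[-1.    -0.024 -0.001]
 [-0.024  1.     0.   ]
 [ 0.001  0.    -1.   ]] [-2.67241647e-01 -6.56407450e-02  1.96539511e+00 -1.61783009e-06
  1.24281508e+00 -1.86742891e+00] 0.5828771011687748
yaw -3.1175517631102903
[321.1 243. ] [ 310  190   22  110 1757]
```

View pics/w1.png

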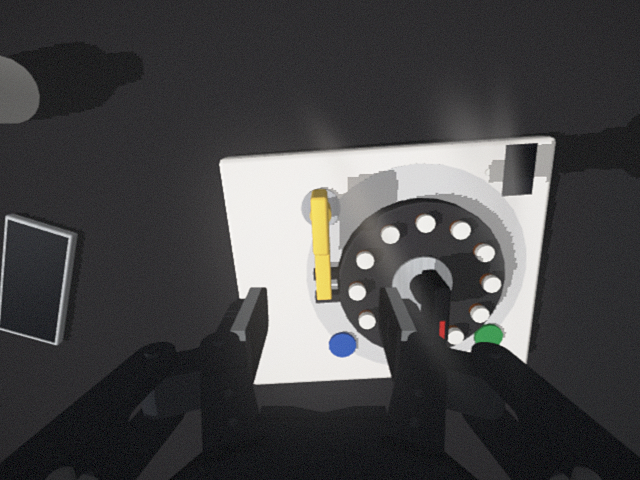

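The wrist view shows the lever bar upright between the fingers, from about (319,190) to (321,253), with the arm below it to (323,300). The carousel is to its right.

```bash
python3 - <<'E'
from h import *
d=np.load("w1.npz"); ps=(d["p"],Ro.from_rotvec(d["R"]))
im=cv2.imread("pics/w1.png")[:,:,::-1].copy(); m=mask(im,"yellow"); ys,xs=np.nonzero(m)
for y in range(190,300,6): print(y,xs[ys==y].min(),xs[ys==y].max(),end="; ")
def mid(y): r=xs[ys==y]; return (r.min()+r.max())/2
a=cast("wrist",(mid(196),191),.105,ps); b=cast("wrist",(mid(248),254),.105,ps); e=cast("wrist",(mid(290),300),.063,ps)
print(a,b,(a+b)/2,np.arctan2(*(b-a)[1::-1]),e)
E
```

```text
190 314 325; 196 312 326; 202 311 327; 208 311 329; 214 310 330; 220 312 328; 226 312 327; 232 313 328; 238 313 328; 244 313 328; 250 313 328; 256 315 329; 262 315 329; 268 315 330; 274 315 330; 280 316 330; 286 317 330; 292 316 331; 298 317 331; [ 0.46106885 -0.11358925  0.105     ] [ 0.51351049 -0.11082003  0.105     ] [ 0.48728967 -0.11220464  0.105     ] 0.05275676912638671 [ 0.57795333 -0.10712781  0.063     ]
```

>>> jog_arm(turn=[[0, 0, -0.04], [0, 0, 0], [0, 0, 0], [0, 0, 0], [0, 0, 0], [0, 0, 0], [0, 0, 0], [0, 0, 0], [0, 0, 0], [0, 0, 0], [0, 0, 0], [0, 0, 0], [0, 0, 0], [0, 0, 0]], delta_pos=[[0.002, -0.002, 0], [0, 0, 0.03], [0, 0, 0.03], [0, 0, 0.03], [0, 0, 0.03], [0, 0, 0.02], [0, 0, 0.017], [0, 0, 0], [0, 0, 0], [0, 0, 0], [0, 0, 0], [0, 0, 0], [0, 0, 0], [0, 0, 0]], gripper=[0.05, 0.05, 0.05, 0.05, 0.05, 0.05, 0.05, 0.05, 0.0, 0.0, 0.0, 0.0, 0.0, 0.0], grip_force=30)

```text
time: 4.65
tool_pos: [0.4901, -0.1109, 0.076]
tcp_rot: [-0.091, 3.137, -0.001]
wrist_force: [-0.3, -0.9, 6.7]
width: 0.162
grip_force: 34.0
```

>>> jog_arm(turn=[[0, 0, 0.095], [0, 0, 0.095], [0, 0, 0.095], [0, 0, 0.095], [0, 0, 0.095], [0, 0, 0.095], [0, 0, 0.095], [0, 0, 0.095], [0, 0, 0.095], [0, 0, 0.095], [0, 0, 0.095], [0, 0, 0.095], [0, 0, 0], [0, 0, 0], [0, 0, 0]], delta_pos=[[0, 0, 0], [0, 0, 0], [0, 0, 0], [0, 0, 0], [0, 0, 0], [0, 0, 0], [0, 0, 0], [0, 0, 0], [0, 0, 0], [0, 0, 0], [0, 0, 0], [0, 0, 0], [0, 0, 0], [0, 0, 0], [0, 0, 0]], gripper=[0.0, 0.0, 0.0, 0.0, 0.0, 0.0, 0.0, 0.0, 0.0, 0.0, 0.0, 0.0, 0.0, 0.0, 0.0])

```text
time: 5.9
tool_pos: [0.4902, -0.1108, 0.076]
tcp_rot: [1.617, 2.69, 0.002]
wrist_force: [-0.1, 1.6, 7.0]
width: 0.163
grip_force: 34.1
```

```bash
python3 - <<'E'
from h import *
s=read_state(); p,R=pose(); x=R.as_matrix()[:,0]; print(np.arctan2(x[1],x[0])-np.pi,s["torque"],s["wrist_force"],s["q"])
E
```

```text
-1.0821238289277337 [ 0.05257858  0.13427413 -0.07743256] [-0.13104813  1.56482622  7.00068336] [-2.72071185e-01  9.10400268e-02  2.11693578e+00  3.00828631e-04
  9.30483184e-01 -7.60925452e-01]
```

>>> jog_arm(turn=[[0, 0, 0], [0, 0, 0], [0, 0, 0], [0, 0, 0], [0, 0, 0], [0, 0, 0], [0, 0, 0], [0, 0, 0], [0, 0, 0.12], [0, 0, 0.12], [0, 0, 0.12], [0, 0, 0.12], [0, 0, 0.12], [0, 0, 0.12], [0, 0, 0.12], [0, 0, 0.12], [0, 0, 0.12], [0, 0, 0.12], [0, 0, 0.12], [0, 0, 0.12]], delta_pos=[[0, 0, 0], [0, 0, 0], [0, 0, 0], [0, 0, -0.03], [0, 0, -0.03], [0, 0, -0.03], [0, 0, -0.03], [0, 0, -0.03], [0, 0, 0], [0, 0, 0], [0, 0, 0], [0, 0, 0], [0, 0, 0], [0, 0, 0], [0, 0, 0], [0, 0, 0], [0, 0, 0], [0, 0, 0], [0, 0, 0], [0, 0, 0]], gripper=[0.05, 0.05, 0.05, 0.05, 0.05, 0.05, 0.05, 0.05, 0.05, 0.05, 0.05, 0.05, 0.05, 0.05, 0.05, 0.05, 0.05, 0.05, 0.05, 0.05])

```text
time: 7.57
tool_pos: [0.4883, -0.1105, 0.2237]
tcp_rot: [-2.994, -0.949, 0.001]
wrist_force: [0.5, 0.1, 0.3]
width: 0.582
grip_force: 0.0
```

>>> jog_arm(turn=[[0, 0, 0.107], [0, 0, 0.107], [0, 0, 0.107], [0, 0, 0.107], [0, 0, 0.107], [0, 0, 0], [0, 0, 0], [0, 0, 0], [0, 0, 0], [0, 0, 0]], delta_pos=[[0, 0, 0], [0, 0, 0], [0, 0, 0], [0, 0, 0], [0, 0, 0], [0.02, -0.0243, 0], [0.02, -0.0243, 0], [0.02, -0.0243, 0], [0.02, -0.0243, 0], [0, 0, 0]], gripper=[0.05, 0.05, 0.05, 0.05, 0.05, 0.05, 0.05, 0.05, 0.05, 0.05])

```text
time: 8.4
tool_pos: [0.5624, -0.003, 0.2239]
tcp_rot: [-3.136, -0.138, -0.002]
wrist_force: [-0.6, -0.3, 1.0]
width: 0.586
grip_force: 0.0
```

```bash
python3 - <<'E'
from h import *
p,R=pose(); im=vision.read_camera("wrist"); cv2.imwrite("pics/w2.png",im[:,:,::-1]); np.savez("w2",p=p,R=R.as_rotvec())
x=R.as_matrix()[:,0]; print(p,"yaw",np.arctan2(x[1],x[0]),read_state()["q"][5])
for k,z in(("red",.05),("green",.035),("blue",.035),("yellow",.063)):
  for c,s in blobs(mask(im,k),60): print(k,c,s,cast("wrist",c,z,(p,R)))
E
```

```text
[ 0.56240054 -0.00304661  0.22388563] yaw 0.08775047284352311 1.4291167572650154
red [328.1  99.4] [321  79  16  43 629] [6.62870346e-01 2.60794831e-04 5.00000000e-02]
red [328.4 143. ] [319 134  20  19 294] [ 0.62703692 -0.00334003  0.05      ]
red [328.7 218.4] [326 205   7  28 173] [ 0.55852021 -0.01001732  0.05      ]
green [237.5 124.7] [221 108  34  35 919] [0.63525489 0.08065825 0.035     ]
blue [418.  124.5] [402 107  33  36 923] [ 0.64998525 -0.08364344  0.035     ]
yellow [457.1 293.5] [ 415  260  102   71 2586] [ 0.49801748 -0.14064628  0.063     ]
```

View pics/w2.png

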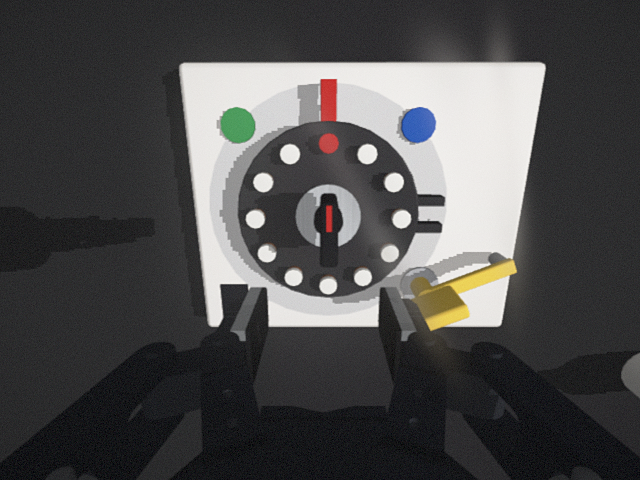

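The wrist view shows the lever swung out, with its arm pointing to (515,265). The carousel handle is vertical at column 328 and is aligned with the tool, and the pointer is still at its start position. I'll descend and grip.

>>> jog_arm(turn=[[0, 0, 0], [0, 0, 0], [0, 0, 0], [0, 0, 0], [0, 0, 0], [0, 0, 0], [0, 0, 0], [0, 0, 0], [0, 0, 0], [0, 0, 0], [0, 0, 0], [0, 0, 0], [0, 0, 0]], delta_pos=[[-0.001, 0.005, 0], [0, 0, 0.03], [0, 0, 0.03], [0, 0, 0.03], [0, 0, 0.026], [0, 0, 0.02], [0, 0, 0], [0, 0, 0], [0, 0, 0], [0, 0, 0], [0, 0, 0], [0, 0, 0], [0, 0, 0]], gripper=[0.05, 0.05, 0.05, 0.05, 0.05, 0.05, 0.05, 0.0, 0.0, 0.0, 0.0, 0.0, 0.0], grip_force=30)

```text
time: 9.53
tool_pos: [0.5599, -0.0074, 0.0902]
tcp_rot: [-3.131, -0.13, -0.002]
wrist_force: [-1.8, 17.7, 0.1]
width: 0.152
grip_force: 31.5
```

>>> jog_arm(turn=[[0, 0, 0], [0, 0, -0.08], [0, 0, -0.08], [0, 0, -0.08], [0, 0, -0.08], [0, 0, -0.08], [0, 0, -0.08], [0, 0, -0.08], [0, 0, -0.08], [0, 0, -0.08], [0, 0, -0.08], [0, 0, 0], [0, 0, 0], [0, 0, 0], [0, 0, 0]], delta_pos=[[0, -0.0015, 0], [0, 0, 0], [0, 0, 0], [0, 0, 0], [0, 0, 0], [0, 0, 0], [0, 0, 0], [0, 0, 0], [0, 0, 0], [0, 0, 0], [0, 0, 0], [0, 0, 0], [0, 0, 0], [0, 0, 0], [0, 0, 0]], gripper=[0, 0, 0, 0, 0, 0, 0, 0, 0, 0, 0, 0, 0, 0, 0])

```text
time: 10.78
tool_pos: [0.5604, -0.0085, 0.0903]
tcp_rot: [-2.838, -1.343, -0.006]
wrist_force: [0.7, 9.0, -1.5]
width: 0.156
grip_force: 31.3
```

>>> jog_arm(turn=[[0, 0, 0], [0, 0, 0], [0, 0, 0], [0, 0, 0], [0, 0, 0], [0, 0, 0], [0, 0, 0], [0, 0, 0], [0, 0, 0], [0, 0, 0]], delta_pos=[[0, 0, 0], [0, 0, 0], [0, 0, 0], [0, 0, 0], [0, 0, -0.03], [0, 0, -0.03], [0, 0, -0.03], [0, 0, -0.03], [0, 0, -0.03], [0, 0, 0]], gripper=[0.05, 0.05, 0.05, 0.05, 0.05, 0.05, 0.05, 0.05, 0.05, 0.05])

```text
time: 11.62
tool_pos: [0.5638, -0.0111, 0.2467]
tcp_rot: [2.833, 1.342, 0.018]
wrist_force: [1.6, -0.1, 0.5]
width: 0.585
grip_force: 0.0
```

```bash
python3 - <<'E'
from h import *
p,R=pose(); im=vision.read_camera("wrist"); cv2.imwrite("pics/w3.png",im[:,:,::-1])
x=R.as_matrix()[:,0]; print(p,"yaw",np.arctan2(x[1],x[0]))
for k,z in(("red",.05),("green",.035),("yellow",.063)):
  for c,s in blobs(mask(im,k),60): w=cast("wrist",c,z,(p,R))[:2]; d=w-[.5615,-.0078]; print(k,c,s[4],w,np.hypot(*d),np.arctan2(d[1],d[0]))
E
```

```text
[ 0.56375322 -0.01112949  0.24668903] yaw 0.8844554983995727
red [315.4  99.6] 547 [0.6256605 0.0699824] 0.100829912220719 0.8810725816543031
red [315.4 140.2] 261 [0.60273331 0.04232795] 0.06490760463424776 0.8824490332302851
red [315.6 208.8] 147 [ 0.56049558 -0.00893337] 0.0015143965883567037 -2.2959461405928776
green [317.1  79.6] 470 [0.63881567 0.08353242] 0.11966337508432538 0.8683199599521665
yellow [335.7 334.5] 2226 [ 0.49040781 -0.12782555] 0.13949993949370723 -2.1055413681273887
```

View pics/w3.png

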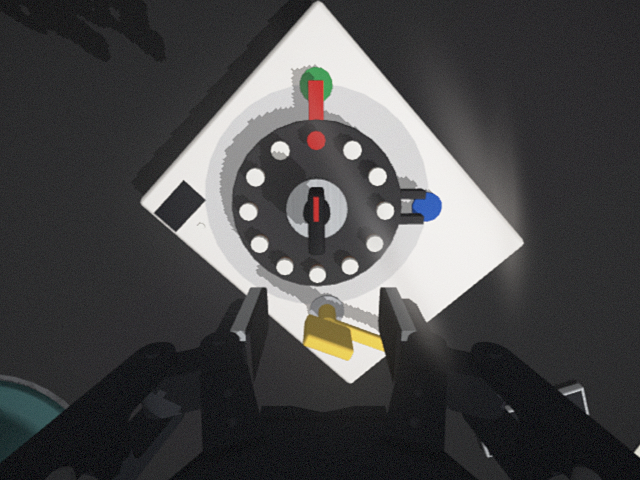

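The pointer covers the green pad at (316,84), the lever is still out, and the gripper is well clear. I'm handing the job in.

```bash
python3 -c "
from workcell import ticket
print(ticket.finish_job())"
```

```text
the job is handed in; nothing more can be done
None
```

The latch lever is swung out to about 1.17 rad by tool angle (1.0 needed, stop at 1.2), the red pointer stands over the green station to within about 0.02 rad, and the gripper has let go and is clear. The job is handed in, but no verdict came back.

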